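# Draw out a specimen tray with a pull hook

## Robot

A 6-joint arm with a two-finger parallel gripper is mounted at the origin on the work surface. World frame = base frame: x ahead of the robot, y to its left, z up, the work surface at z = 0. Lengths are in m, angles in degrees, forces in N, time in s.
With the tool pointing down it reaches from about 0.35 to 0.875 m from the base axis. Payload 4.2 kg.
Tool frame: the origin (TCP) lies at the very end of the fingers, on their centre line; the grasp point (between the pads) lies 19 mm behind it; z points along the fingers, x is the direction in which the jaws open and shut, and the axes are right-handed (so a half turn about z gives the same grasp; the last joint's range is limited). The gripper opens to 87 mm and grips with 3 to 60 N. Pads are 19 mm wide; open, the fingers measure 117 mm over their backs; the gripper's body (75 mm by 190 mm) begins 51 mm behind the grasp point.
Start: joints at [82.426, 22.042, 0.453, 0, -68.411, -14.817], TCP at [0.238, 0.578, 0.223] pointing down, gripper open.
Joint ranges: [-179.83, 179.83], [-69.29, 118.12], [-61.27, 80.66], [-181.25, 117.63], [-171.15, -9.14], [-177.46, 177.46]. Speed limits (degrees/s): [159.86, 159.86, 180, 180, 180, 180].

## Interface

Orientations are given as a 3x3 rotation matrix whose columns are the frame's x, y, z axes.
In Python, from station import r gives the robot as it stands.
- The arm moves only by the shell command python3 -m jog 'ROWS' [OPENING]. ROWS is JSON, a list of rows, each a list of 2 entries, a list of its own where there are three numbers: the shift along the tool's x, y, z in m, then the turn, a rotation vector about the tool's x, y, z in units of 5 degrees (1.0 is 5 degrees). A call has exactly 10 rows; each row is the pose to reach, as a shift and turn from the pose commanded when the call began, along the tool's axes at that moment; what a row does not reach only later rows make up. A row lasts 1/12 s, in which the tool goes at most 41.7 mm and 7.16 degrees, less where a joint would pass 70% of its speed; a pose out of reach is approached as far as the arm can. A call with a gripper value outside its range is refused whole. OPENING is the finger opening in m, from 0 to 0.087, set as the call begins (- or left out, the last holds). The fingers move at their own pace and stop on an object; the grip force is fixed at half the most. Time passes only in rows, so rows that repeat a pose let the fingers close, or fill a call up. It gives the time, the measured TCP pose, the force and the opening at its end, in the units of the state.
- r.sense(): the state, without advancing time (a new reading comes with each control period).
- r.capture(name): name is "side" or "top"; returns (picture, depth): 400x640x3 uint8, blue, green, red; 400x640 float32, m along the optical axis (not along the pixel's ray), 0 where there is no reading.
- r.calibration(name): a dict with "fx", "fy", "cx", "cy" (pixels), "R" (3x3) and "t" (3): a world point X has camera coordinates R X + t. Camera axes: x right, y down, z forward; pixel columns grow to the right and rows downward; lengths in m; the calibration is good to about 2 mm. A picture is of the moment at which its call begins. calibration takes no time and is no camera call.
- r.finish_job(): hands the job in, once; it reports no verdict.
Trained networks look in the newest picture that a camera, given by its name, has taken for a name from the list of things; names that differ only in an ending like _2 or _b are one class to them, and where a whole thing is asked for, a point or a joint stands for the part that bears it (a point fixed in the world has none). Each returns a list of dicts, best first, with "confidence" (0 to 1); they miss things now and then, are a little off and sometimes report something else, mostly with a low value. They report only what shows in the picture. A call takes as long as a camera call.
- r.cut_out(query, camera): "region" (400x640 bool, what is visible of it) and "uv" ([column, row] in pixels, amid what is visible of it).
The state is a dict: "time_s": time; "joints": joint angles; "joint_velocities": joint speeds; "effort": joint torques, N m; "tcp_pos": TCP position; "ee_rot": TCP orientation; "wrist_force": force on the tool from outside, world axes, zero at the start; "moment": the same for the moment, N m; "gripper_width": opening from 0.0 (shut) to 1.0 (fully open).
Only numpy, scipy, OpenCV 4.12 (cv2) and the standard library are available. Lean on these libraries where they do the work, as an engineer would, in place of code of your own. Each camera call takes 0.05 s, during which the arm holds its last target.

## Task

Take the pull hook from its wooden rest, put its tooth down into the hole in the specimen tray's front tongue, and with the hook draw the tray out until it meets its stop, pulling gently but firmly enough to feel it bear on the stop for a moment; the stop is hidden inside the unit, so go by feel. Then unhook, leaving the tray drawn out, and lay the hook back in its rest the way it lay. Move the tray with the hook alone, use only light forces on it (under 20 N), and leave the glassware and the dish alone.

Things in the scene. Friction and masses are not known exactly. Their poses are not given: they have to be found in the camera images.
- hook_grip (a point): Centre of the hook's dark wooden handle, a bar 104 mm long (x), 16 wide (y), 18 high (z), lying level across the two forks of its rest; the forks (each 10 mm thick) stand 42 mm either side of this point, so the handle's middle is free to be gripped from above. x runs along the handle to the tooth, z up. The hook is loose, 100 g.
- hook_tip (a point): Lower end of the hook's tooth: an upright round steel pin 12 mm in diameter pointing down, its last 4 mm tapering to 7 mm, carried on a steel shank 18 mm ahead of the handle's end. The tip lies 70 mm ahead (+x) of the handle's centre and 40 mm below it.
- hook: The same hook; origin in the middle of the handle's underside, 9 mm below the handle's centre; x towards the tooth, z up.
- rest: Fixed wooden rest of the hook, at the left or right: foot 110 x 60 x 8 mm, two forks. Origin: centre of the foot's underside; x along the hook to its tooth, z up. The hook lies centred above it (within 3 mm lengthwise), handle's underside 48 mm above the origin. Fork mouths are 22 mm wide below, about 28 mm on top; cheeks rise 12 mm above the handle's underside.
- cabinet: Fixed grey drawer unit, housing 180 long x 150 wide x 48 mm high, with a runway 110 mm long in front of it (slab 8 mm thick with 20 mm high side rails, 122 mm apart inside). Origin: middle of the housing's front face, at its underside. The housing lies on +x, the tray comes out along -x, z up.
- tray: Aluminium tray 160 x 118 x 26 mm, 0.4-0.85 kg, almost closed at first; slides along the runway only, with dry friction (1 to 4 N) and 2 mm side play. Origin: middle of its front face, at its underside (8 mm above the table); it comes out along -x, z up. A tongue 44 mm wide, 6 mm thick stands 36 mm out from the front face, level with the tray's top, free space below.
- hole (a point): Centre of the round hole right through the tongue, 16 mm in diameter, at the tongue's top face: 20 mm ahead (-x) of the tray's front face, 26 mm above the tray's underside, 34 mm above the table. From the tongue's top face down to the runway it is 26 mm. Axes as the tray's.
- stop: Guide bars of the tray's stop, fixed under the roof inside the housing, out of sight. They carry lugs, set by an adjuster, against which the inside of the tray's rear wall comes up. Where the lugs are set varies, is neither told nor seen, and must be felt: the tray meets the rigid stop with its front face 60 to 85 mm out from the housing's front face. Origin: as the drawer unit's.
- beaker: Bystander: clear open beaker, 52 mm wide, 70 mm high, loose in the white caddy. Origin: centre of its underside.
- dropper: Bystander: small brown bottle, 28 mm wide, 62 mm high, loose in the white caddy. Origin: centre of its underside.
- dish: Bystander: closed round dish, 56 mm wide, 12 mm high, loose on the drawer unit's roof. Origin: centre of its underside.
- caddy: Fixed white open tray, 150 x 130 x 22 mm, with the beaker and the bottle, on the other side from the hook's rest. Origin: centre of its underside.

How it is judged:
By the outcome, as a careful person would: the job done as asked, in the order asked, and still so for the second after the job is handed in, with the robot touching nothing.
It also fails if it takes over 61 s, if anything falls off the work surface, if the arm or the gripper's body presses on something with over 40 N, if the wrist force passes 120 N, or if a joint passes its speed limit or range.

## Working session

There is one attempt and no reset: what is moved stays moved. The work goes in short steps, Python scripts to look and compute and a shell command to move; the robot and the scene stay as the last step left them, time stands still between calls to the robot, and variables do not carry over. Pictures are saved under pics/ and viewed, and the job is handed in when it is done.

```bash
ls; mkdir -p pics; python3 - <<'E'
from station import r
import cv2,numpy as np
s=r.sense()
for k in s: print(k,np.round(s[k],4).tolist())
for n in("side","top"):
    p,d=r.capture(n); cv2.imwrite(f"pics/{n}0.png",p); np.save(f"/tmp/{n}d.npy",d)
    c=r.calibration(n); print(n,{k:np.round(c[k],4).tolist() for k in c})
E
```

```text
pics
time_s 0.0
joints [82.4267, 22.0916, 0.3798, -0.0295, -68.4105, -14.8169]
joint_velocities [-0.0922, 0.0962, -0.0021, 0.1001, -0.0698, -0.0146]
effort [-0.0001, -39.0663, 18.7406, 4.22, 0.011, -0.0002]
tcp_pos [0.2378, 0.5773, 0.2214]
ee_rot [[-0.3811, -0.9245, -0.0008], [-0.9245, 0.3811, -0.0021], [0.0022, -0.0001, -1.0]]
wrist_force [-0.7216, -0.316, -0.4974]
moment [-0.0105, -0.0227, -0.0269]
gripper_width 1.0004
side {'fx': 457.6448, 'fy': 457.6448, 'cx': 320.3773, 'cy': 201.2707, 'R': [[0.9603, -0.2784, -0.0181], [-0.2075, -0.6695, -0.7133], [0.1864, 0.6887, -0.7007]], 't': [-0.5764, 0.1962, 1.0642]}
top {'fx': 361.7077, 'fy': 361.7077, 'cx': 319.5548, 'cy': 197.6898, 'R': [[-0.0212, -0.999, 0.0402], [-0.9962, 0.0178, -0.0855], [0.0847, -0.0418, -0.9955]], 't': [-0.0061, 0.6073, 0.907]}
```

View pics/top0.png

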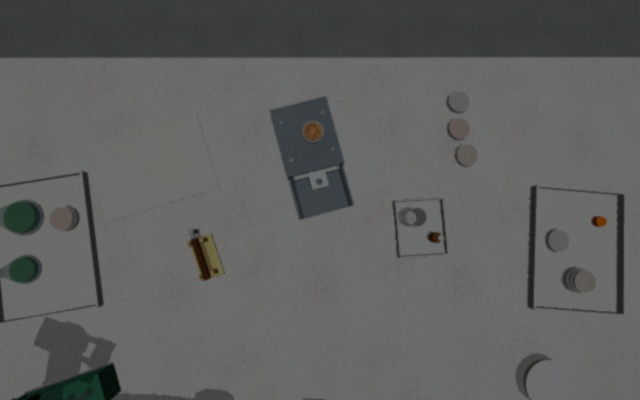

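View pics/side0.png

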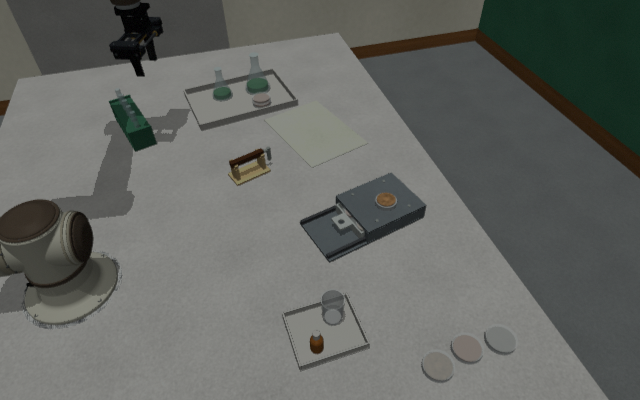

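The top view shows the rest and hook at about (206,257) with the tooth at (195,233), the drawer unit at (312,155) with the hole at (319,182), and the caddy at (420,228). The side view shows the hook at (250,165) and the hole at (343,222).

```bash
cat > h.py <<'E'
from station import r
import cv2,numpy as np
def w(n,uv,depth):
    c=r.calibration(n); p=np.array([(uv[0]-c['cx'])/c['fx'],(uv[1]-c['cy'])/c['fy'],1])*depth
    return np.array(c['R']).T@(p-np.array(c['t']))
def wz(n,uv,z):
    c=r.calibration(n);R=np.array(c['R']);t=np.array(c['t'])
    d=R.T@np.array([(uv[0]-c['cx'])/c['fx'],(uv[1]-c['cy'])/c['fy'],1]); o=-R.T@t
    return o+d*(z-o[2])/d[2]
def pr(n,X):
    c=r.calibration(n);x=np.array(c['R'])@X+np.array(c['t']);return np.array([c['fx']*x[0]/x[2]+c['cx'],c['fy']*x[1]/x[2]+c['cy']])
def cloud(n,mask,d):
    c=r.calibration(n);v,u=np.nonzero(mask&(d>0));z=d[v,u]
    p=np.stack([(u-c['cx'])/c['fx']*z,(v-c['cy'])/c['fy']*z,z],1)
    return (p-np.array(c['t']))@np.array(c['R'])
E
python3 - <<'E'
from h import *
import pickle
out={}
for n in("side","top"):
    p,d=r.capture(n); out[n]=(p,d)
    for q in("hook_grip","hook_tip","hook","rest","hole","tray","cabinet"):
        for k in r.cut_out(q,n)[:2]:
            m=k['region'];P=cloud(n,m,d)
            out.setdefault((n,q),k)
            print(n,q,round(k['confidence'],2),np.round(k['uv'],1),m.sum(),np.round(np.median(P,0),4) if len(P) else None, np.round(np.percentile(P[:,2],[5,95]),3) if len(P) else None)
pickle.dump(out,open('/tmp/o.pkl','wb'))
for n,bx in(("top",(160,80,380,300)),("side",(200,130,440,290))):
    p=out[n][0][bx[1]:bx[3],bx[0]:bx[2]]
    p=cv2.resize(p,None,fx=3 if n=="side" else 2.7,fy=3 if n=="side" else 2.7,interpolation=cv2.INTER_CUBIC); p=cv2.convertScaleAbs(p,alpha=1.6); cv2.imwrite(f"pics/{n}z.png",p)
E
```

```text
side hook_grip 0.86 [252.6 155.4] 365 [0.4732 0.2749 0.0588] [-0.001  0.065]
side hook_tip 0.89 [250.3 158.1] 323 [0.4689 0.2724 0.0594] [0.035 0.065]
side hook 0.91 [248.4 156.6] 308 [0.4698 0.2724 0.0598] [0.033 0.065]
side rest 0.79 [249.6 173.1] 604 [0.4623 0.2663 0.0062] [0.002 0.042]
side tray 0.69 [345.8 223.1] 517 [ 0.6662 -0.0196  0.0289] [0.007 0.034]
side cabinet 0.94 [365.7 216.7] 5228 [ 0.7104 -0.0245  0.0415] [0.003 0.048]
top hook_tip 0.83 [198.5 256.3] 451 [0.4684 0.2767 0.0649] [0.008 0.068]
top hook 0.93 [198.  254.9] 438 [0.4754 0.2786 0.0649] [0.009 0.068]
top rest 0.75 [212.8 254.9] 625 [0.4662 0.2631 0.0086] [0.005 0.056]
top hole 0.7 [313.7 176.5] 497 [ 0.6629 -0.0138  0.0327] [0.008 0.037]
top hole 0.66 [313.5 128.9] 385 [ 0.7719 -0.0014  0.0622] [0.057 0.066]
top tray 0.77 [319.8 174.9] 369 [ 0.6625 -0.0144  0.0333] [0.011 0.036]
top tray 0.24 [198.8 253.6] 390 [0.4754 0.2779 0.0653] [0.046 0.068]
top cabinet 0.6 [309.1 157. ] 5706 [0.712  0.004  0.0467] [0.006 0.05 ]
```

View pics/topz.png

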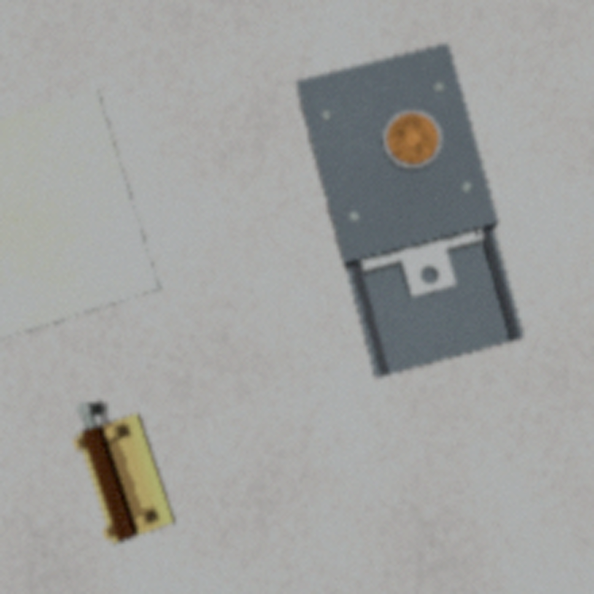

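View pics/sidez.png

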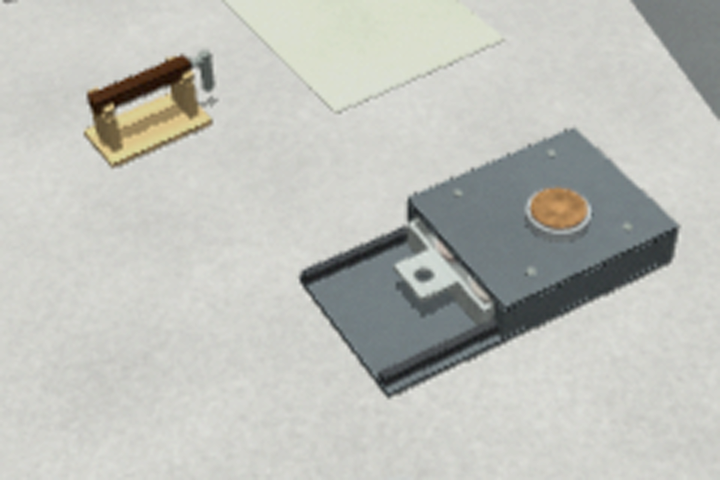

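Both zoomed views agree with the first pictures: the hook's tooth points up and left in the top view, and the tongue's hole is clearly visible. Next I'll refine the positions, using both cameras.

```bash
python3 - <<'E'
from h import *
import pickle
o=pickle.load(open('/tmp/o.pkl','rb'))
def tri(a,b):
    A=[];B=[]
    for n,uv in(("side",a),("top",b)):
        c=r.calibration(n);R=np.array(c['R']);t=np.array(c['t'])
        for i,(f,cc) in enumerate(((c['fx'],c['cx']),(c['fy'],c['cy']))):
            k=(uv[i]-cc)/f; A.append(R[i]-k*R[2]);B.append(k*t[2]-t[i])
    A=np.array(A);B=np.array(B);x,res,_,_=np.linalg.lstsq(A,B,rcond=None);return x,np.abs(A@x-B).max()*1000
T=lambda x,y:(160+(x+.5)/2.7-.5,80+(y+.5)/2.7-.5); S=lambda x,y:(200+(x+.5)/3-.5,130+(y+.5)/3-.5)
# hole refined: dark centroid
hc={}
for n,g,rad in(("side",S(424,274),7),("top",T(430,274),6)):
    p=cv2.cvtColor(o[n][0],cv2.COLOR_BGR2GRAY).astype(float);u,v=map(int,np.round(g))
    w_=p[v-rad:v+rad+1,u-rad:u+rad+1]; print(n,g);print(w_.astype(int))
    hc[n]=g
print("hole tri",tri(hc['side'],hc['top']), "side z.034",wz('side',hc['side'],.034),"top z.034",wz('top',hc['top'],.034))
cs=[(298,80),(447,45),(496,224),(345,265)]
C=[wz('top',T(*c),.048) for c in cs]; print("roof corners top",np.round(C,4).tolist())
ss=[(409,199),(574,129),(678,228),(498,304)]
D=[wz('side',S(*c),.048) for c in ss]; print("roof corners side(FL,BL,BR,FR)",np.round(D,4).tolist())
for nm,X in(("top",[C[3],C[0],C[1],C[2]]),("side",D)):
    FL,BL,BR,FR=X
    print(nm,"len",np.linalg.norm(BL-FL),np.linalg.norm(BR-FR),"wid",np.linalg.norm(FL-FR),np.linalg.norm(BL-BR),"yaw",[np.degrees(np.arctan2(*(a-b)[1::-1])) for a,b in((BL,FL),(BR,FR))], np.degrees(np.arctan2(*(FL-FR)[1::-1]))-90,"front mid",(FL+FR)/2,"center",np.mean(X,0))
# handle
for n in("side","top"):
    p,d=o[n];hsv=cv2.cvtColor(p,cv2.COLOR_BGR2HSV)
    b,g,rr=[p[...,i].astype(int) for i in range(3)]
    m=(rr-b>12)&(rr<90); bx=(225,140,275,185) if n=="side" else(180,225,230,285)
    M=np.zeros_like(m);M[bx[1]:bx[3],bx[0]:bx[2]]=m[bx[1]:bx[3],bx[0]:bx[2]]
    P=cloud(n,M,d);P=P[(P[:,2]>.05)]
    q=P[P[:,2]>.061]
    for nm,a in(("all",P),("top",q)):
        c=a[:,:2].mean(0);U,s,V=np.linalg.svd(a[:,:2]-c);e=V[0]*np.sign(V[0][0]);l=(a[:,:2]-c)@e
        ww=(a[:,:2]-c)@[-e[1],e[0]]
        mid=c+e*(l.max()+l.min())/2
        print(n,nm,len(a),"c",c,"mid",mid,"yaw",np.degrees(np.arctan2(e[1],e[0])),"L",np.ptp(l),"W",np.ptp(ww),"z",np.median(a[:,2]))
E
```

```text
side (341.0, 221.0)
[[ 76  76  76  75  73  88 112 133 134 132 132 129 113  99 108]
 [ 77  86  86  97 114 132 132 132 133 132 131 132 128  95  80]
 [ 97 113 115 132 130 131 132 133 132 133 131 132 132 129  90]
 [130 131 132 133 131 130 130 132 132 133 133 132 131 131 120]
 [130 131 131 133 133 130 123 125 129 132 132 133 131 130 131]
 [131 130 130 131 127 115  93  95 106 120 131 132 133 131 131]
 [132 131 129 126  98  66  65  66  63  80 119 132 133 131 131]
 [126 131 130 121  73  58  50  52  55  60  92 132 131 132 131]
 [ 96 127 131 127  89  57  52  51  53  70 102 130 131 132 131]
 [ 66  96 126 130 120  89  71  73  84 107 129 130 130 132 132]
 [ 51  62  96 128 131 127 116 118 132 131 129 129 129 130 132]
 [ 51  54  67 110 131 130 129 129 131 131 130 130 128 122 118]
 [ 52  51  55  69 123 130 130 128 129 130 125 124 116  90  62]
 [ 52  52  53  58  84 125 130 128 122 120  95  90  65  62  57]
 [ 59  51  51  52  68  95 122 118  92  88  64  64  57  51  52]]
top (318.94444444444446, 181.16666666666666)
[[108 108 109 109 109 107 109 107 108 109 108 109 103]
 [108 109 108 109 110 109 109 109 
[... 1528 characters left out ...]
.67607917 -0.01099503  0.048     ] center [0.76282835 0.00890951 0.048     ]
side all 246 c [0.46058553 0.26974555] mid [0.46277611 0.27047212] yaw 18.349588051729306 L 0.10301679964457919 W 0.041796292915828454 z 0.06154758678520964
side top 142 c [0.46041923 0.27199748] mid [0.4609589  0.27217253] yaw 17.970730250184406 L 0.09996082361700626 W 0.020290807531656185 z 0.06332353583338748
top all 367 c [0.4617611  0.27452957] mid [0.46211435 0.27464902] yaw 18.68306559770598 L 0.10105980330890355 W 0.033350130046550935 z 0.06545697001396593
top top 297 c [0.46177248 0.27503255] mid [0.46196029 0.27509671] yaw 18.86164074764081 L 0.10107634232802187 W 0.022760657303277247 z 0.06589828895021892
```

```bash
cat >> h.py <<'E'
from scipy.spatial.transform import Rotation as Ro
def plan(pos,hookyaw):
    """shift & turn in tool axes so TCP->pos, tool z down, tool x = hook -y"""
    s=r.sense();R=np.array(s['ee_rot']);a=np.radians(hookyaw-90)
    x=np.array([np.cos(a),np.sin(a),0]);z=np.array([0,0,-1.]);T=np.stack([x,np.cross(z,x),z],1)
    print("t",s['time_s'],"shift",np.round(R.T@(np.array(pos)-s['tcp_pos']),4),"turn",np.round(Ro.from_matrix(R.T@T).as_rotvec(degrees=True)/5,3))
E
python3 -c "
from h import *
plan([.4615,.2738,.13],18.4)"
```

```text
t 0.9 shift [ 0.196  -0.3224  0.0926] turn [-0.     0.    -8.158]
```

```bash
python3 -m jog '[[[0.02,-0.032,0],[0,0,-0.8]],[[0.04,-0.065,0],[0,0,-1.6]],[[0.06,-0.097,0],[0,0,-2.5]],[[0.08,-0.13,0.01],[0,0,-3.3]],[[0.1,-0.162,0.02],[0,0,-4.1]],[[0.12,-0.195,0.03],[0,0,-4.9]],[[0.14,-0.227,0.045],[0,0,-5.8]],[[0.16,-0.26,0.06],[0,0,-6.8]],[[0.18,-0.292,0.075],[0,0,-7.6]],[[0.196,-0.322,0.092],[0,0,-8.16]]]' 0.06
python3 -c "
from h import *
plan([.4615,.2738,.10],18.4)"
```

```text
time_s: 1.73
tcp_pos: [0.4621, 0.2722, 0.1307]
ee_rot: [[0.319, -0.948, 0.001], [-0.948, -0.319, 0.001], [-0.001, -0.001, -1.0]]
wrist_force: [0.9, 0.1, -0.4]
gripper_width: 0.69
t 1.7333 shift [-0.0017  0.0001  0.0307] turn [-0.015  0.006  0.038]
```

```bash
python3 -m jog '[[[-0.001,0,0.012],[0,0,0]],[[-0.001,0,0.024],[0,0,0]],[[-0.001,0,0.036],[0,0,0]],[[-0.001,0,0.048],[0,0,0]],[[-0.001,0,0.06],[0,0,0]],[[-0.001,0,0.072],[0,0,0]],[[-0.001,0,0.084],[0,0,0]],[[-0.001,0,0.09],[0,0,0]],[[-0.001,0,0.092],[0,0,0]],[[-0.001,0,0.092],[0,0,0]]]' 0.06
python3 - <<'E'
from h import *
p,d=r.capture('side');cv2.imwrite('pics/g1.png',cv2.convertScaleAbs(cv2.resize(p[100:230,170:330],None,fx=4,fy=4,interpolation=cv2.INTER_CUBIC),alpha=1.5))
s=r.sense();print(s['tcp_pos'])
E
```

```text
time_s: 2.57
tcp_pos: [0.4608, 0.2749, 0.0383]
ee_rot: [[0.316, -0.949, -0.0], [-0.949, -0.316, -0.001], [0.0, 0.001, -1.0]]
wrist_force: [-0.1, 0.7, -0.7]
gripper_width: 0.688
[0.46106131 0.27516252 0.0388551 ]
```

View pics/g1.png

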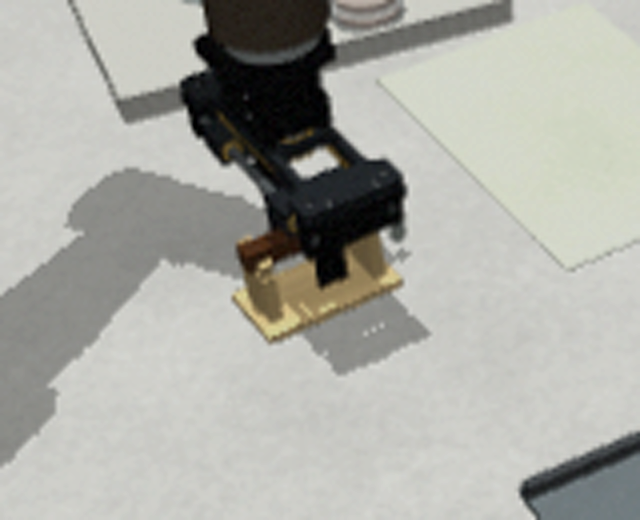

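The side view has the fingers straddling the handle midway between the forks. I'll close them now.

```bash
python3 -m jog '[[[0,0,0],[0,0,0]],[[0,0,0],[0,0,0]],[[0,0,0],[0,0,0]],[[0,0,0],[0,0,0]],[[0,0,0],[0,0,0]],[[0,0,0],[0,0,0]],[[0,0,0],[0,0,0]],[[0,0,0],[0,0,0]],[[0,0,0],[0,0,0]],[[0,0,0],[0,0,0]]]' 0
python3 -c "
from h import *
s=r.sense();print(s['tcp_pos'],s['wrist_force'],s['moment'],s['gripper_width'])"
```

```text
time_s: 3.45
tcp_pos: [0.4608, 0.275, 0.0386]
ee_rot: [[0.316, -0.949, 0.0], [-0.949, -0.316, 0.0], [-0.0, -0.0, -1.0]]
wrist_force: [-0.7, 0.7, 0.8]
gripper_width: 0.176
[0.4608095  0.27497856 0.03857164] [-0.66284381  0.68479475  0.81884884] [-0.06060317  0.01260648 -0.0470391 ] 0.1755654699071397
```

```bash
python3 -m jog '[[[0,0,-0.003],[0,0,0]],[[0,0,-0.008],[0,0,0]],[[0,0,-0.015],[0,0,0]],[[0,0,-0.023],[0,0,0]],[[0,0,-0.032],[0,0,0]],[[0,0,-0.042],[0,0,0]],[[0,0,-0.052],[0,0,0]],[[0,0,-0.06],[0,0,0]],[[0,0,-0.06],[0,0,0]],[[0,0,-0.06],[0,0,0]]]'
python3 - <<'E'
from h import *
plan([.5815,-.0342,.10],13.6)
p,d=r.capture('side');cv2.imwrite('pics/g2.png',cv2.convertScaleAbs(cv2.resize(p[80:230,170:330],None,fx=4,fy=4,interpolation=cv2.INTER_CUBIC),alpha=1.5))
E
```

```text
time_s: 4.28
tcp_pos: [0.4609, 0.2752, 0.0993]
ee_rot: [[0.316, -0.949, 0.001], [-0.949, -0.316, 0.001], [-0.001, -0.001, -1.0]]
wrist_force: [-1.3, 0.0, -0.4]
gripper_width: 0.18
t 4.2833 shift [ 0.3316 -0.0167 -0.001 ] turn [-0.014  0.011  0.961]
```

View pics/g2.png

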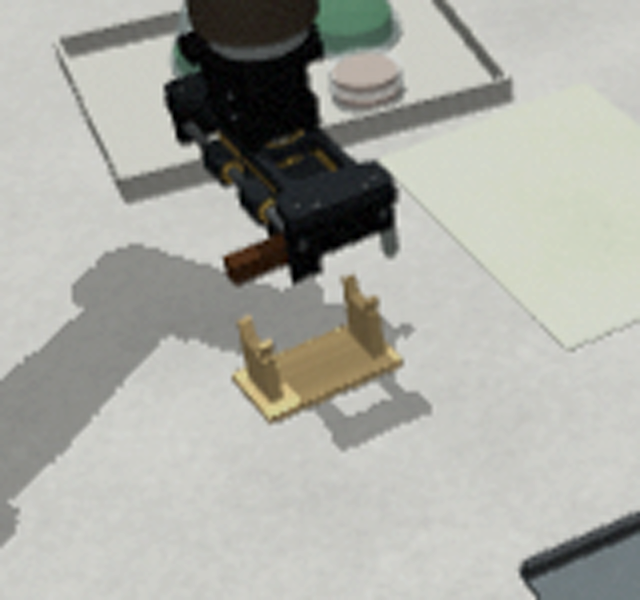

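```bash
python3 -m jog '[[[0.02,-0.001,0],[0,0,0.1]],[[0.055,-0.003,0],[0,0,0.2]],[[0.095,-0.005,0],[0,0,0.3]],[[0.135,-0.007,0],[0,0,0.4]],[[0.175,-0.009,0],[0,0,0.5]],[[0.215,-0.011,0],[0,0,0.6]],[[0.255,-0.013,0],[0,0,0.7]],[[0.29,-0.015,0],[0,0,0.8]],[[0.317,-0.016,0],[0,0,0.9]],[[0.331,-0.017,0],[0,0,0.96]]]'
python3 -m jog '[[[0,0,0.006],[0,0,0]],[[0,0,0.012],[0,0,0]],[[0,0,0.018],[0,0,0]],[[0,0,0.024],[0,0,0]],[[0,0,0.03],[0,0,0]],[[0,0,0.03],[0,0,0]],[[0,0,0.03],[0,0,0]],[[0,0,0.03],[0,0,0]],[[0,0,0.03],[0,0,0]],[[0,0,0.03],[0,0,0]]]'
python3 - <<'E'
from h import *
plan([.5815,-.0342,.07],13.6)
for n,b in(('side',(270,150,420,290)),('top',(250,110,390,250))):
    p,d=r.capture(n);np.save(f'/tmp/{n}d.npy',d);cv2.imwrite(f'/tmp/{n}.png',p);cv2.imwrite(f'pics/h1{n}.png',cv2.convertScaleAbs(cv2.resize(p[b[1]:b[3],b[0]:b[2]],None,fx=4,fy=4,interpolation=cv2.INTER_CUBIC),alpha=1.6))
E
```

```text
time_s: 5.17
tcp_pos: [0.5816, -0.0369, 0.0975]
ee_rot: [[0.232, -0.973, -0.002], [-0.973, -0.232, -0.001], [0.0, 0.002, -1.0]]
wrist_force: [0.6, 0.1, -1.6]
gripper_width: 0.183
time_s: 6.0
tcp_pos: [0.5817, -0.0336, 0.069]
ee_rot: [[0.236, -0.972, 0.001], [-0.972, -0.236, 0.0], [0.0, -0.001, -1.0]]
wrist_force: [0.8, -0.3, -0.4]
gripper_width: 0.18
t 6.0 shift [ 0.0005  0.0004 -0.001 ] turn [-0.011 -0.001  0.005]
```

View pics/h1side.png

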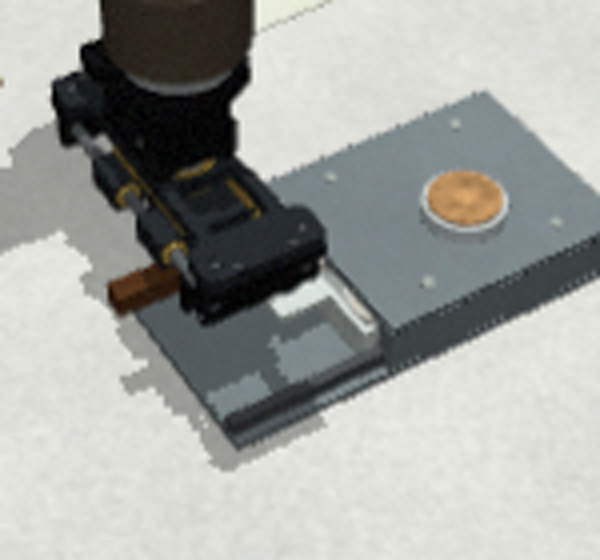

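View pics/h1top.png

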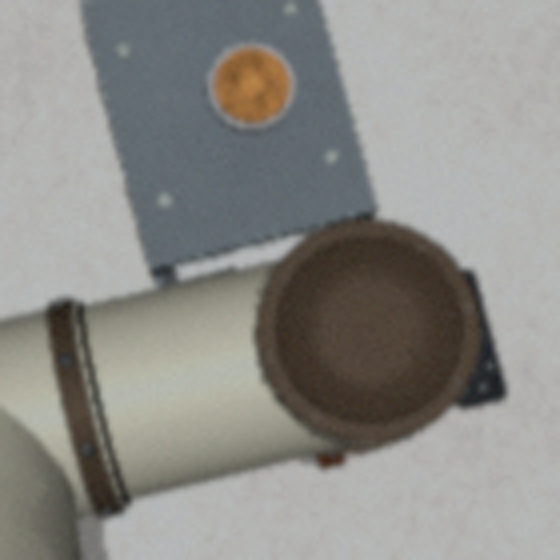

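The gripper hides the tooth in the side view, and the arm hides it in the top view. In the earlier lift picture (g2) the tooth did show in the side view, at crop (390,245). I'll use that picture to check the robot-to-camera offset.

```bash
python3 - <<'E'
from h import *
g=cv2.imread('pics/g2.png')
t=np.array([.4609,.2752,.0993]);a=np.radians(18.4);e=np.array([np.cos(a),np.sin(a),0]);lat=np.array([-e[1],e[0],0])
grip=t+[0,0,.019]
def z(uv): return (np.array(uv)-[170,80]+.5)*4-.5
tip=grip+.07*e-[0,0,.04]
big=cv2.resize(g[180:300,200:440],None,fx=3,fy=3,interpolation=cv2.INTER_CUBIC)
def dot(P,c):
    q=(z(pr('side',P))-[200,180])*3+1; cv2.circle(big,tuple(int(round(v)) for v in q),3,c,1);return q
print('tip',pr('side',tip)); dot(tip,(0,0,255))
for s in(-.006,.006):
    dot(tip+s*e,(0,255,0));dot(tip+s*lat,(255,255,0))
dot(tip+[0,0,.04],(255,0,0))
for y in(-.008,.008):
  for zz in(-.009,.009): dot(grip-.052*e+y*lat+[0,0,zz],(0,255,255))
cv2.imwrite('pics/g2z.png',big)
# same for current: hanlde rear end
p=cv2.imread('/tmp/side.png');s=r.sense();R=np.array(s['ee_rot']);t=np.array(s['tcp_pos']);e=-R[:,1];lat=-R[:,0];grip=t-R[:,2]*.019;print(t,e,lat)
B=(270,190,410,260);big=cv2.convertScaleAbs(cv2.resize(p[B[1]:B[3],B[0]:B[2]],None,fx=5.7,fy=5.7,interpolation=cv2.INTER_CUBIC),alpha=1.6)
for y in(-.008,.008):
  for zz in(-.009,.009):
    q=(pr('side',grip-.052*e+y*lat+[0,0,zz])-B[:2]+.5)*5.7;cv2.circle(big,tuple(int(round(v)) for v in q),3,(0,255,255),1)
for h in((.6495,-.0177,.034),(.6494,-.0185,.034)):
    q=(pr('side',np.array(h))-B[:2]+.5)*5.7;cv2.circle(big,tuple(int(round(v)) for v in q),3,(0,0,255),1)
cv2.imwrite('pics/h1z.png',big)
E
```

```text
tip [266.60906742 142.64277719]
[ 0.58163472 -0.03372041  0.06890176] [9.71926084e-01 2.35285298e-01 7.18434942e-04] [-2.35285339e-01  9.71926339e-01 -2.77620748e-05]
```

View pics/g2z.png

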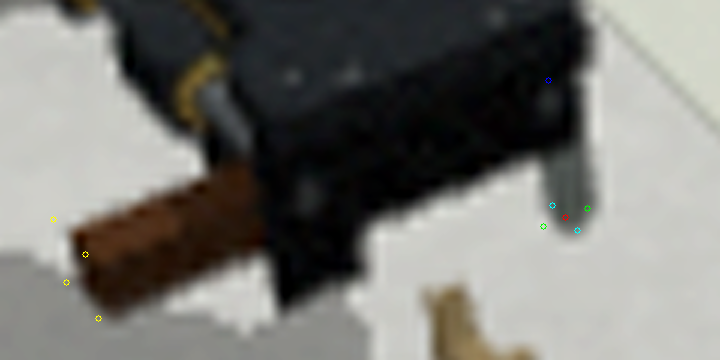

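View pics/h1z.png

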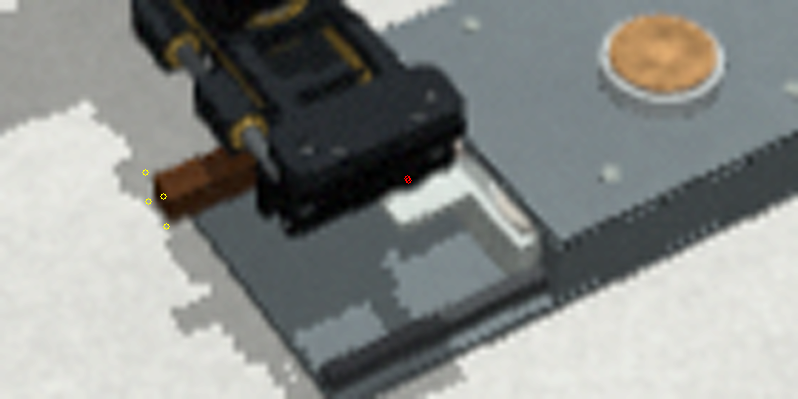

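The hook sits about 1–2 mm further forward in the grip than nominal. The side estimate of the tip target is (0.6488,-0.0166) and the top estimate is (0.648,-0.0173), so they agree. I'll correct by 1 mm and go down carefully.

```bash
python3 -m jog '[[[0,0.0012,0.002],[0,0,0]],[[0,0.0012,0.005],[0,0,0]],[[0,0.0012,0.008],[0,0,0]],[[0,0.0012,0.01],[0,0,0]],[[0,0.0012,0.012],[0,0,0]],[[0,0.0012,0.014],[0,0,0]],[[0,0.0012,0.016],[0,0,0]],[[0,0.0012,0.017],[0,0,0]],[[0,0.0012,0.018],[0,0,0]],[[0,0.0012,0.018],[0,0,0]]]'
python3 -c "
from h import *
s=r.sense();print(s['tcp_pos'],s['wrist_force'],s['moment'],s['gripper_width'])"
```

```text
time_s: 6.93
tcp_pos: [0.5802, -0.034, 0.0503]
ee_rot: [[0.235, -0.972, -0.0], [-0.972, -0.235, -0.0], [-0.0, 0.0, -1.0]]
wrist_force: [-0.1, 0.0, -1.3]
gripper_width: 0.181
[ 0.58019275 -0.03404426  0.05033212] [-0.10504413  0.02114743 -1.327578  ] [-0.07308803  0.05947703 -0.01847405] 0.1813666670405958
```

```bash
python3 -m jog '[[[0,0,0.001],[0,0,0]],[[0,0,0.002],[0,0,0]],[[0,0,0.003],[0,0,0]],[[0,0,0.004],[0,0,0]],[[0,0,0.005],[0,0,0]],[[0,0,0.006],[0,0,0]],[[0,0,0.007],[0,0,0]],[[0,0,0.008],[0,0,0]],[[0,0,0.009],[0,0,0]],[[0,0,0.01],[0,0,0]]]'
python3 - <<'E'
from h import *
s=r.sense();print(s['tcp_pos'],s['wrist_force'],s['moment'],s['gripper_width'])
p,d=r.capture('side');cv2.imwrite('pics/i1.png',cv2.convertScaleAbs(cv2.resize(p[150:290,270:420],None,fx=4,fy=4,interpolation=cv2.INTER_CUBIC),alpha=1.6))
E
```

```text
time_s: 7.77
tcp_pos: [0.5803, -0.034, 0.0404]
ee_rot: [[0.235, -0.972, 0.0], [-0.972, -0.235, -0.0], [0.0, 0.0, -1.0]]
wrist_force: [-0.4, -0.4, -0.0]
gripper_width: 0.184
[ 0.58028386 -0.03404167  0.04044604] [-0.37634157 -0.42618329 -0.04547977] [-0.04144511  0.04123655  0.05952565] 0.18397024659673028
```

View pics/i1.png

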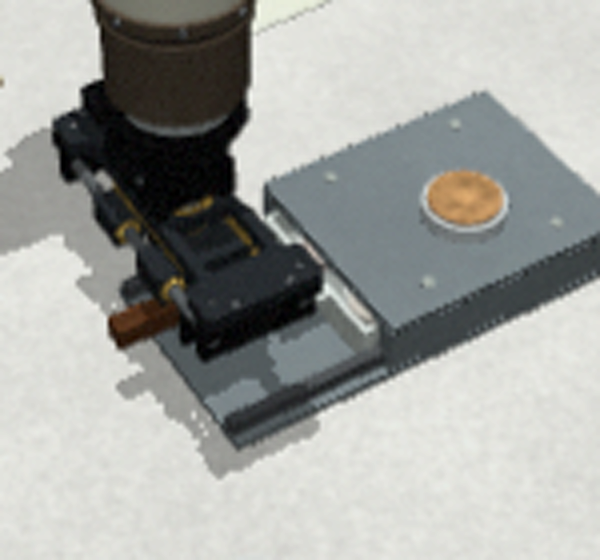

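The handle is still level and I felt no contact, so the tooth is in the hole. Starting a gentle pull.

```bash
python3 -m jog '[[[0,0.001,0],[0,0,0]],[[0,0.002,0],[0,0,0]],[[0,0.003,0],[0,0,0]],[[0,0.004,0],[0,0,0]],[[0,0.005,0],[0,0,0]],[[0,0.006,0],[0,0,0]],[[0,0.007,0],[0,0,0]],[[0,0.008,0],[0,0,0]],[[0,0.009,0],[0,0,0]],[[0,0.01,0],[0,0,0]]]'
python3 - <<'E'
from h import *
s=r.sense();R=np.array(s['ee_rot']);print(s['tcp_pos'],"tool f",R.T@s['wrist_force'],"tool m",R.T@s['moment'],s['gripper_width'])
p,d=r.capture('side');cv2.imwrite('pics/p1.png',cv2.convertScaleAbs(cv2.resize(p[150:290,270:420],None,fx=4,fy=4,interpolation=cv2.INTER_CUBIC),alpha=1.6))
E
```

```text
time_s: 8.65
tcp_pos: [0.571, -0.0363, 0.0408]
ee_rot: [[0.235, -0.972, 0.001], [-0.972, -0.235, 0.0], [0.0, -0.001, -1.0]]
wrist_force: [3.3, 0.7, -1.3]
gripper_width: 0.183
[ 0.5709923  -0.03632546  0.0408288 ] tool f [ 0.12334937 -3.3970839   1.25970119] tool m [ 1.07625943  0.08701635 -0.02071272] 0.1830052399576226
```

View pics/p1.png

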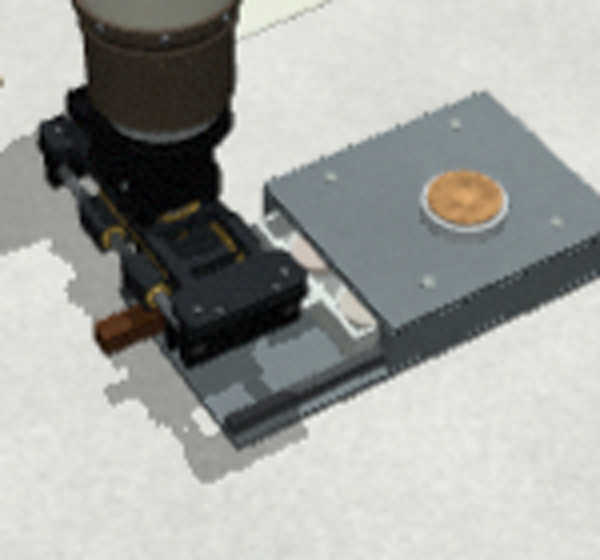

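The tray follows the hook; the view shows more of it past the housing's front. The steady drag is about 3.4 N with no side force.

```bash
python3 -m jog '[[[0,0.002,0],[0,0,0]],[[0,0.005,0],[0,0,0]],[[0,0.008,0],[0,0,0]],[[0,0.011,0],[0,0,0]],[[0,0.015,0],[0,0,0]],[[0,0.019,0],[0,0,0]],[[0,0.023,0],[0,0,0]],[[0,0.026,0],[0,0,0]],[[0,0.028,0],[0,0,0]],[[0,0.03,0],[0,0,0]]]'
python3 - <<'E'
from h import *
s=r.sense();R=np.array(s['ee_rot']);print(s['tcp_pos'],"tool f",R.T@s['wrist_force'],"tool m",R.T@s['moment'],s['gripper_width'])
E
```

```text
time_s: 9.53
tcp_pos: [0.5413, -0.0435, 0.0407]
ee_rot: [[0.235, -0.972, 0.0], [-0.972, -0.235, 0.0], [0.0, -0.0, -1.0]]
wrist_force: [4.4, 0.7, -1.1]
gripper_width: 0.179
[ 0.54130568 -0.04348434  0.04069624] tool f [ 0.34714664 -4.46110835  1.10988115] tool m [ 1.15976513 -0.02163348 -0.01679862] 0.17867739795357368
```

```bash
python3 -m jog '[[[0,0.0005,0],[0,0,0]],[[0,0.001,0],[0,0,0]],[[0,0.0015,0],[0,0,0]],[[0,0.002,0],[0,0,0]],[[0,0.0025,0],[0,0,0]],[[0,0.003,0],[0,0,0]],[[0,0.0035,0],[0,0,0]],[[0,0.004,0],[0,0,0]],[[0,0.0045,0],[0,0,0]],[[0,0.005,0],[0,0,0]]]'
python3 - <<'E'
from h import *
s=r.sense();R=np.array(s['ee_rot']);print(s['tcp_pos'],"tool f",R.T@s['wrist_force'],"tool m",R.T@s['moment'],s['gripper_width'])
E
```

```text
time_s: 10.37
tcp_pos: [0.5366, -0.0446, 0.0406]
ee_rot: [[0.235, -0.972, 0.0], [-0.972, -0.235, 0.0], [0.0, -0.0, -1.0]]
wrist_force: [4.2, 1.3, -0.2]
gripper_width: 0.182
[ 0.53657658 -0.04462046  0.0405897 ] tool f [-0.27898158 -4.39766323  0.23168076] tool m [ 1.29915699  0.04848182 -0.02378365] 0.18233218974703375
```

```bash
cat > chk.py <<'E'
import sys,numpy as np
from station import r
s=r.sense();R=np.array(s['ee_rot']);f=R.T@s['wrist_force'];m=R.T@s['moment']
e=np.array([.972,.2353,0]);tr=(np.array([.58028,-.03404,.0404])-s['tcp_pos'])@e
print("t%.2f travel %.2fmm fy %.2f fx %.2f mx %.3f z %.4f gw %.3f"%(s['time_s'],tr*1e3,f[1],f[0],m[0],s['tcp_pos'][2],s['gripper_width']))
sys.exit(1 if f[1]<-6.5 else 0)
E
python3 -m jog '[[[0,0.0003,0],[0,0,0]],[[0,0.0006,0],[0,0,0]],[[0,0.0009,0],[0,0,0]],[[0,0.0012,0],[0,0,0]],[[0,0.0015,0],[0,0,0]],[[0,0.0018,0],[0,0,0]],[[0,0.002,0],[0,0,0]],[[0,0.0022,0],[0,0,0]],[[0,0.0024,0],[0,0,0]],[[0,0.0025,0],[0,0,0]]]' >/dev/null; python3 chk.py && python3 -m jog '[[[0,0.0003,0],[0,0,0]],[[0,0.0006,0],[0,0,0]],[[0,0.0009,0],[0,0,0]],[[0,0.0012,0],[0,0,0]],[[0,0.0015,0],[0,0,0]],[[0,0.0018,0],[0,0,0]],[[0,0.002,0],[0,0,0]],[[0,0.0022,0],[0,0,0]],[[0,0.0024,0],[0,0,0]],[[0,0.0025,0],[0,0,0]]]' >/dev/null; python3 chk.py
```

```text
t11.20 travel 47.52mm fy -3.72 fx -0.08 mx 1.270 z 0.0406 gw 0.179
t12.03 travel 50.02mm fy -4.28 fx -0.12 mx 1.357 z 0.0405 gw 0.180
```

```bash
python3 -m jog '[[[0,0.0001,0],[0,0,0]],[[0,0.0002,0],[0,0,0]],[[0,0.0003,0],[0,0,0]],[[0,0.0004,0],[0,0,0]],[[0,0.0005,0],[0,0,0]],[[0,0.0006,0],[0,0,0]],[[0,0.0007,0],[0,0,0]],[[0,0.0008,0],[0,0,0]],[[0,0.0009,0],[0,0,0]],[[0,0.001,0],[0,0,0]]]' >/dev/null; python3 chk.py && python3 -m jog '[[[0,0.0001,0],[0,0,0]],[[0,0.0002,0],[0,0,0]],[[0,0.0003,0],[0,0,0]],[[0,0.0004,0],[0,0,0]],[[0,0.0005,0],[0,0,0]],[[0,0.0006,0],[0,0,0]],[[0,0.0007,0],[0,0,0]],[[0,0.0008,0],[0,0,0]],[[0,0.0009,0],[0,0,0]],[[0,0.001,0],[0,0,0]]]' >/dev/null; python3 chk.py
```

```text
t12.87 travel 51.01mm fy -4.24 fx -0.03 mx 1.317 z 0.0406 gw 0.181
t13.70 travel 52.04mm fy -3.94 fx 0.08 mx 1.253 z 0.0405 gw 0.186
```

```bash
python3 -m jog '[[[0,0.0001,0],[0,0,0]],[[0,0.0002,0],[0,0,0]],[[0,0.0003,0],[0,0,0]],[[0,0.0004,0],[0,0,0]],[[0,0.0005,0],[0,0,0]],[[0,0.0006,0],[0,0,0]],[[0,0.0007,0],[0,0,0]],[[0,0.0008,0],[0,0,0]],[[0,0.0009,0],[0,0,0]],[[0,0.001,0],[0,0,0]]]' >/dev/null; python3 chk.py && python3 -m jog '[[[0,0.0001,0],[0,0,0]],[[0,0.0002,0],[0,0,0]],[[0,0.0003,0],[0,0,0]],[[0,0.0004,0],[0,0,0]],[[0,0.0005,0],[0,0,0]],[[0,0.0006,0],[0,0,0]],[[0,0.0007,0],[0,0,0]],[[0,0.0008,0],[0,0,0]],[[0,0.0009,0],[0,0,0]],[[0,0.001,0],[0,0,0]]]' >/dev/null; python3 chk.py
```

```text
t14.53 travel 52.99mm fy -2.82 fx 0.10 mx 1.280 z 0.0406 gw 0.179
t15.37 travel 54.01mm fy -4.41 fx -0.48 mx 1.346 z 0.0406 gw 0.179
```

```bash
python3 -m jog '[[[0,0.0001,0],[0,0,0]],[[0,0.0002,0],[0,0,0]],[[0,0.0004,0],[0,0,0]],[[0,0.0005,0],[0,0,0]],[[0,0.0006,0],[0,0,0]],[[0,0.0007,0],[0,0,0]],[[0,0.0008,0],[0,0,0]],[[0,0.001,0],[0,0,0]],[[0,0.0011,0],[0,0,0]],[[0,0.0012,0],[0,0,0]]]' >/dev/null; python3 chk.py && python3 -m jog '[[[0,0.0001,0],[0,0,0]],[[0,0.0002,0],[0,0,0]],[[0,0.0004,0],[0,0,0]],[[0,0.0005,0],[0,0,0]],[[0,0.0006,0],[0,0,0]],[[0,0.0007,0],[0,0,0]],[[0,0.0008,0],[0,0,0]],[[0,0.001,0],[0,0,0]],[[0,0.0011,0],[0,0,0]],[[0,0.0012,0],[0,0,0]]]' >/dev/null && python3 chk.py && python3 -m jog '[[[0,0.0001,0],[0,0,0]],[[0,0.0002,0],[0,0,0]],[[0,0.0004,0],[0,0,0]],[[0,0.0005,0],[0,0,0]],[[0,0.0006,0],[0,0,0]],[[0,0.0007,0],[0,0,0]],[[0,0.0008,0],[0,0,0]],[[0,0.001,0],[0,0,0]],[[0,0.0011,0],[0,0,0]],[[0,0.0012,0],[0,0,0]]]' >/dev/null && python3 chk.py
```

```text
t16.20 travel 55.21mm fy -3.95 fx 0.07 mx 1.301 z 0.0406 gw 0.182
t17.03 travel 56.40mm fy -3.99 fx 0.31 mx 1.267 z 0.0406 gw 0.182
t17.87 travel 57.61mm fy -2.67 fx 0.49 mx 1.325 z 0.0406 gw 0.178
```

```bash
python3 chk.py && python3 -m jog '[[[0,0.0001,0],[0,0,0]],[[0,0.0002,0],[0,0,0]],[[0,0.0004,0],[0,0,0]],[[0,0.0005,0],[0,0,0]],[[0,0.0006,0],[0,0,0]],[[0,0.0007,0],[0,0,0]],[[0,0.0008,0],[0,0,0]],[[0,0.001,0],[0,0,0]],[[0,0.0011,0],[0,0,0]],[[0,0.0012,0],[0,0,0]]]' >/dev/null && python3 chk.py && python3 -m jog '[[[0,0.0001,0],[0,0,0]],[[0,0.0002,0],[0,0,0]],[[0,0.0004,0],[0,0,0]],[[0,0.0005,0],[0,0,0]],[[0,0.0006,0],[0,0,0]],[[0,0.0007,0],[0,0,0]],[[0,0.0008,0],[0,0,0]],[[0,0.001,0],[0,0,0]],[[0,0.0011,0],[0,0,0]],[[0,0.0012,0],[0,0,0]]]' >/dev/null && python3 chk.py && python3 -m jog '[[[0,0.0001,0],[0,0,0]],[[0,0.0002,0],[0,0,0]],[[0,0.0004,0],[0,0,0]],[[0,0.0005,0],[0,0,0]],[[0,0.0006,0],[0,0,0]],[[0,0.0007,0],[0,0,0]],[[0,0.0008,0],[0,0,0]],[[0,0.001,0],[0,0,0]],[[0,0.0011,0],[0,0,0]],[[0,0.0012,0],[0,0,0]]]' >/dev/null && python3 chk.py
```

```text
t17.87 travel 57.61mm fy -2.67 fx 0.49 mx 1.325 z 0.0406 gw 0.178
t18.70 travel 58.81mm fy -4.51 fx 0.14 mx 1.308 z 0.0406 gw 0.178
t19.53 travel 60.00mm fy -4.20 fx -0.90 mx 1.281 z 0.0405 gw 0.181
t20.37 travel 61.20mm fy -3.55 fx 0.87 mx 1.324 z 0.0406 gw 0.179
```

The drag is steady at about 4 N, and the moment is the cleaner signal at 1.3 ± 0.04 N m. I'll add a guard on the moment and carry on.

```bash
sed -i 's/f\[1\]<-6.5/(f[1]<-6.5 or m[0]>1.55)/' chk.py; python3 chk.py && python3 -m jog '[[[0,0.0001,0],[0,0,0]],[[0,0.0002,0],[0,0,0]],[[0,0.0004,0],[0,0,0]],[[0,0.0005,0],[0,0,0]],[[0,0.0006,0],[0,0,0]],[[0,0.0007,0],[0,0,0]],[[0,0.0008,0],[0,0,0]],[[0,0.001,0],[0,0,0]],[[0,0.0011,0],[0,0,0]],[[0,0.0012,0],[0,0,0]]]' >/dev/null && python3 chk.py && python3 -m jog '[[[0,0.0001,0],[0,0,0]],[[0,0.0002,0],[0,0,0]],[[0,0.0004,0],[0,0,0]],[[0,0.0005,0],[0,0,0]],[[0,0.0006,0],[0,0,0]],[[0,0.0007,0],[0,0,0]],[[0,0.0008,0],[0,0,0]],[[0,0.001,0],[0,0,0]],[[0,0.0011,0],[0,0,0]],[[0,0.0012,0],[0,0,0]]]' >/dev/null && python3 chk.py && python3 -m jog '[[[0,0.0001,0],[0,0,0]],[[0,0.0002,0],[0,0,0]],[[0,0.0004,0],[0,0,0]],[[0,0.0005,0],[0,0,0]],[[0,0.0006,0],[0,0,0]],[[0,0.0007,0],[0,0,0]],[[0,0.0008,0],[0,0,0]],[[0,0.001,0],[0,0,0]],[[0,0.0011,0],[0,0,0]],[[0,0.0012,0],[0,0,0]]]' >/dev/null && python3 chk.py
```

```text
t20.37 travel 61.20mm fy -3.55 fx 0.87 mx 1.324 z 0.0406 gw 0.179
t21.20 travel 62.41mm fy -4.37 fx -0.33 mx 1.312 z 0.0406 gw 0.183
t22.03 travel 63.62mm fy -3.97 fx -0.24 mx 1.352 z 0.0405 gw 0.180
t22.87 travel 64.81mm fy -3.75 fx -0.11 mx 1.377 z 0.0405 gw 0.179
```

```bash
python3 chk.py && python3 -m jog '[[[0,0.0001,0],[0,0,0]],[[0,0.0002,0],[0,0,0]],[[0,0.0004,0],[0,0,0]],[[0,0.0005,0],[0,0,0]],[[0,0.0006,0],[0,0,0]],[[0,0.0007,0],[0,0,0]],[[0,0.0008,0],[0,0,0]],[[0,0.001,0],[0,0,0]],[[0,0.0011,0],[0,0,0]],[[0,0.0012,0],[0,0,0]]]' >/dev/null && python3 chk.py && python3 -m jog '[[[0,0.0001,0],[0,0,0]],[[0,0.0002,0],[0,0,0]],[[0,0.0004,0],[0,0,0]],[[0,0.0005,0],[0,0,0]],[[0,0.0006,0],[0,0,0]],[[0,0.0007,0],[0,0,0]],[[0,0.0008,0],[0,0,0]],[[0,0.001,0],[0,0,0]],[[0,0.0011,0],[0,0,0]],[[0,0.0012,0],[0,0,0]]]' >/dev/null && python3 chk.py && python3 -m jog '[[[0,0.0001,0],[0,0,0]],[[0,0.0002,0],[0,0,0]],[[0,0.0004,0],[0,0,0]],[[0,0.0005,0],[0,0,0]],[[0,0.0006,0],[0,0,0]],[[0,0.0007,0],[0,0,0]],[[0,0.0008,0],[0,0,0]],[[0,0.001,0],[0,0,0]],[[0,0.0011,0],[0,0,0]],[[0,0.0012,0],[0,0,0]]]' >/dev/null && python3 chk.py
```

```text
t22.87 travel 64.81mm fy -3.75 fx -0.11 mx 1.377 z 0.0405 gw 0.179
t23.70 travel 66.00mm fy -4.30 fx -0.49 mx 1.253 z 0.0406 gw 0.182
t24.53 travel 67.20mm fy -4.00 fx -0.37 mx 1.284 z 0.0406 gw 0.183
t25.37 travel 68.42mm fy -4.33 fx -0.13 mx 1.333 z 0.0405 gw 0.175
```

```bash
python3 chk.py && python3 -m jog '[[[0,0.0001,0],[0,0,0]],[[0,0.0002,0],[0,0,0]],[[0,0.0004,0],[0,0,0]],[[0,0.0005,0],[0,0,0]],[[0,0.0006,0],[0,0,0]],[[0,0.0007,0],[0,0,0]],[[0,0.0008,0],[0,0,0]],[[0,0.001,0],[0,0,0]],[[0,0.0011,0],[0,0,0]],[[0,0.0012,0],[0,0,0]]]' >/dev/null && python3 chk.py && python3 -m jog '[[[0,0.0001,0],[0,0,0]],[[0,0.0002,0],[0,0,0]],[[0,0.0004,0],[0,0,0]],[[0,0.0005,0],[0,0,0]],[[0,0.0006,0],[0,0,0]],[[0,0.0007,0],[0,0,0]],[[0,0.0008,0],[0,0,0]],[[0,0.001,0],[0,0,0]],[[0,0.0011,0],[0,0,0]],[[0,0.0012,0],[0,0,0]]]' >/dev/null && python3 chk.py && python3 -m jog '[[[0,0.0001,0],[0,0,0]],[[0,0.0002,0],[0,0,0]],[[0,0.0004,0],[0,0,0]],[[0,0.0005,0],[0,0,0]],[[0,0.0006,0],[0,0,0]],[[0,0.0007,0],[0,0,0]],[[0,0.0008,0],[0,0,0]],[[0,0.001,0],[0,0,0]],[[0,0.0011,0],[0,0,0]],[[0,0.0012,0],[0,0,0]]]' >/dev/null && python3 chk.py
```

```text
t25.37 travel 68.42mm fy -4.33 fx -0.13 mx 1.333 z 0.0405 gw 0.175
t26.20 travel 69.61mm fy -3.67 fx 0.29 mx 1.352 z 0.0405 gw 0.182
t27.03 travel 70.82mm fy -3.73 fx 0.25 mx 1.315 z 0.0405 gw 0.178
t27.87 travel 72.00mm fy -4.06 fx 0.11 mx 1.245 z 0.0406 gw 0.183
```

```bash
python3 chk.py && python3 -m jog '[[[0,0.0001,0],[0,0,0]],[[0,0.0002,0],[0,0,0]],[[0,0.0004,0],[0,0,0]],[[0,0.0005,0],[0,0,0]],[[0,0.0006,0],[0,0,0]],[[0,0.0007,0],[0,0,0]],[[0,0.0008,0],[0,0,0]],[[0,0.001,0],[0,0,0]],[[0,0.0011,0],[0,0,0]],[[0,0.0012,0],[0,0,0]]]' >/dev/null && python3 chk.py && python3 -m jog '[[[0,0.0001,0],[0,0,0]],[[0,0.0002,0],[0,0,0]],[[0,0.0004,0],[0,0,0]],[[0,0.0005,0],[0,0,0]],[[0,0.0006,0],[0,0,0]],[[0,0.0007,0],[0,0,0]],[[0,0.0008,0],[0,0,0]],[[0,0.001,0],[0,0,0]],[[0,0.0011,0],[0,0,0]],[[0,0.0012,0],[0,0,0]]]' >/dev/null && python3 chk.py && python3 -m jog '[[[0,0.0001,0],[0,0,0]],[[0,0.0002,0],[0,0,0]],[[0,0.0004,0],[0,0,0]],[[0,0.0005,0],[0,0,0]],[[0,0.0006,0],[0,0,0]],[[0,0.0007,0],[0,0,0]],[[0,0.0008,0],[0,0,0]],[[0,0.001,0],[0,0,0]],[[0,0.0011,0],[0,0,0]],[[0,0.0012,0],[0,0,0]]]' >/dev/null && python3 chk.py
```

```text
t27.87 travel 72.00mm fy -4.06 fx 0.11 mx 1.245 z 0.0406 gw 0.183
t28.70 travel 73.18mm fy -5.46 fx -0.34 mx 1.336 z 0.0406 gw 0.180
t29.53 travel 74.45mm fy -4.05 fx 0.69 mx 1.288 z 0.0405 gw 0.183
t30.37 travel 75.62mm fy -4.44 fx -0.15 mx 1.319 z 0.0405 gw 0.180
```

```bash
python3 -m jog '[[[0,0.0001,0],[0,0,0]],[[0,0.0002,0],[0,0,0]],[[0,0.0004,0],[0,0,0]],[[0,0.0005,0],[0,0,0]],[[0,0.0006,0],[0,0,0]],[[0,0.0007,0],[0,0,0]],[[0,0.0008,0],[0,0,0]],[[0,0.001,0],[0,0,0]],[[0,0.0011,0],[0,0,0]],[[0,0.0012,0],[0,0,0]]]' >/dev/null && python3 chk.py && python3 -m jog '[[[0,0.0001,0],[0,0,0]],[[0,0.0002,0],[0,0,0]],[[0,0.0004,0],[0,0,0]],[[0,0.0005,0],[0,0,0]],[[0,0.0006,0],[0,0,0]],[[0,0.0007,0],[0,0,0]],[[0,0.0008,0],[0,0,0]],[[0,0.001,0],[0,0,0]],[[0,0.0011,0],[0,0,0]],[[0,0.0012,0],[0,0,0]]]' >/dev/null && python3 chk.py;python3 - <<'E'
from h import *
p,d=r.capture('side');cv2.imwrite('pics/p2.png',cv2.convertScaleAbs(cv2.resize(p[150:290,250:420],None,fx=4,fy=4,interpolation=cv2.INTER_CUBIC),alpha=1.6))
E
```

```text
t31.20 travel 76.15mm fy -6.22 fx 0.67 mx 1.794 z 0.0406 gw 0.179
```

View pics/p2.png

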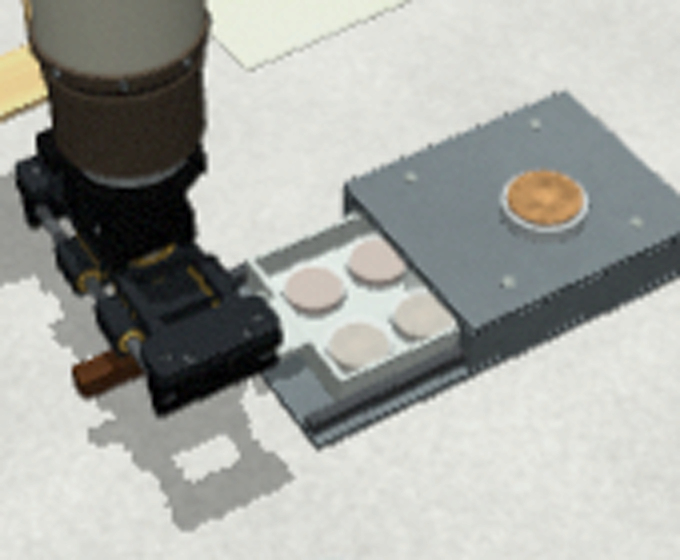

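The travel now lags the command by 0.65 mm and the moment jumped to 1.79 N m, so this looks like the stop. The picture shows the tray well out with its four specimens. I'll press a little more to confirm, then hold.

```bash
python3 -m jog '[[[0,0.0001,0],[0,0,0]],[[0,0.0002,0],[0,0,0]],[[0,0.0003,0],[0,0,0]],[[0,0.0004,0],[0,0,0]],[[0,0.0005,0],[0,0,0]],[[0,0.0006,0],[0,0,0]],[[0,0.0007,0],[0,0,0]],[[0,0.0008,0],[0,0,0]],[[0,0.0008,0],[0,0,0]],[[0,0.0008,0],[0,0,0]]]' >/dev/null ; python3 chk.py
```

```text
t32.08 travel 76.19mm fy -6.14 fx 0.06 mx 2.034 z 0.0407 gw 0.180
```

```bash
python3 -m jog '[[[0,0.0005,0],[0,0,0]],[[0,0.001,0],[0,0,0]],[[0,0.0015,0],[0,0,0]],[[0,0.002,0],[0,0,0]],[[0,0.0025,0],[0,0,0]],[[0,0.0025,0],[0,0,0]],[[0,0.0025,0],[0,0,0]],[[0,0.0025,0],[0,0,0]],[[0,0.0025,0],[0,0,0]],[[0,0.0025,0],[0,0,0]]]' >/dev/null ; python3 chk.py
```

```text
t32.92 travel 76.41mm fy -9.83 fx 2.39 mx 2.919 z 0.0412 gw 0.178
```

About 9.5 N at the tooth with no further travel, so it is bearing on the rigid stop. I'll hold a moment, then let the load off.

```bash
python3 -m jog '[[[0,0,0],[0,0,0]],[[0,0,0],[0,0,0]],[[0,0,0],[0,0,0]],[[0,0,0],[0,0,0]],[[0,-0.0008,0],[0,0,0]],[[0,-0.0016,0],[0,0,0]],[[0,-0.0024,0],[0,0,0]],[[0,-0.0032,0],[0,0,0]],[[0,-0.0038,0],[0,0,0]],[[0,-0.0042,0],[0,0,0]]]' >/dev/null ; python3 chk.py
```

```text
t33.75 travel 76.44mm fy -2.62 fx 0.26 mx 1.065 z 0.0405 gw 0.182
```

```bash
python3 -m jog '[[[0,-0.0003,0],[0,0,0]],[[0,-0.0006,0],[0,0,0]],[[0,-0.0009,0],[0,0,0]],[[0,-0.0012,0],[0,0,0]],[[0,-0.0015,0],[0,0,0]],[[0,-0.0018,0],[0,0,0]],[[0,-0.002,0],[0,0,0]],[[0,-0.002,0],[0,0,0]],[[0,-0.002,0],[0,0,0]],[[0,-0.002,0],[0,0,0]]]' >/dev/null ; python3 chk.py
```

```text
t34.58 travel 74.29mm fy 0.29 fx -0.47 mx -0.063 z 0.0404 gw 0.180
```

The tooth is free, with no force on it and centred in the hole. Lifting straight up.

```bash
python3 -m jog '[[[0,0,-0.002],[0,0,0]],[[0,0,-0.004],[0,0,0]],[[0,0,-0.006],[0,0,0]],[[0,0,-0.008],[0,0,0]],[[0,0,-0.01],[0,0,0]],[[0,0,-0.013],[0,0,0]],[[0,0,-0.017],[0,0,0]],[[0,0,-0.022],[0,0,0]],[[0,0,-0.028],[0,0,0]],[[0,0,-0.034],[0,0,0]]]' >/dev/null ; python3 chk.py;  python3 - <<'E'
from h import *
p,d=r.capture('side');cv2.imwrite('pics/u1.png',cv2.convertScaleAbs(cv2.resize(p[130:290,210:420],None,fx=3.7,fy=3.7,interpolation=cv2.INTER_CUBIC),alpha=1.6))
plan([.4608,.275,.100],18.4)
E
```

```text
t35.42 travel 73.82mm fy -1.01 fx 0.12 mx -0.005 z 0.0753 gw 0.183
t 35.4667 shift [-0.3286 -0.0297 -0.0236] turn [-0.033 -0.007 -0.953]
```

View pics/u1.png

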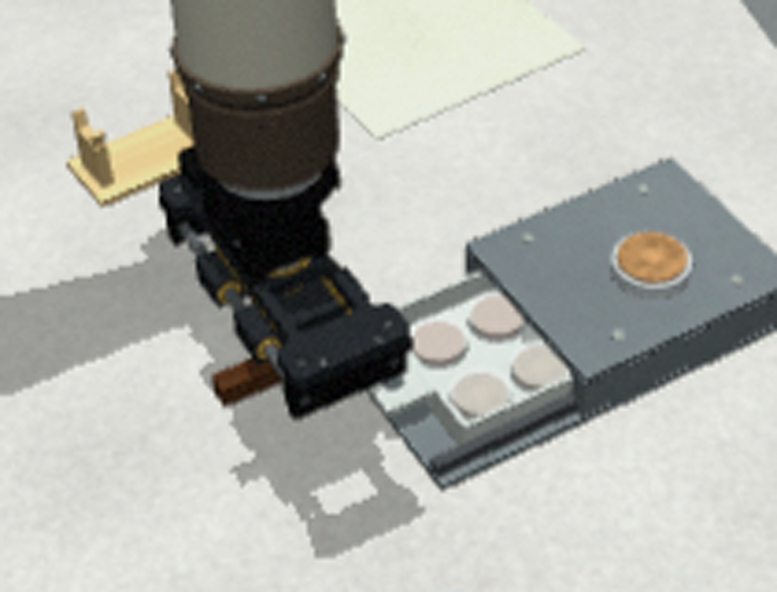

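The tray stays drawn out with the hook clear above it. I'll carry the hook back over the rest now.

```bash
python3 -m jog '[[[-0.01,-0.001,-0.015],[0,0,-0.05]],[[-0.04,-0.004,-0.024],[0,0,-0.1]],[[-0.08,-0.007,-0.024],[0,0,-0.2]],[[-0.12,-0.011,-0.024],[0,0,-0.3]],[[-0.16,-0.014,-0.024],[0,0,-0.5]],[[-0.2,-0.018,-0.024],[0,0,-0.6]],[[-0.24,-0.022,-0.024],[0,0,-0.7]],[[-0.28,-0.025,-0.024],[0,0,-0.8]],[[-0.31,-0.028,-0.024],[0,0,-0.9]],[[-0.328,-0.03,-0.024],[0,0,-0.95]]]'
python3 -m jog '[[[0,0,0],[0,0,0]],[[0,0,0],[0,0,0]],[[0,0,0],[0,0,0]],[[0,0,0],[0,0,0]],[[0,0,0],[0,0,0]],[[0,0,0],[0,0,0]],[[0,0,0],[0,0,0]],[[0,0,0],[0,0,0]],[[0,0,0],[0,0,0]],[[0,0,0],[0,0,0]]]' >/dev/null
python3 - <<'E'
from h import *
p,d=r.capture('side');cv2.imwrite('pics/v1.png',cv2.convertScaleAbs(cv2.resize(p[80:230,170:330],None,fx=4,fy=4,interpolation=cv2.INTER_CUBIC),alpha=1.5))
plan([.4608,.275,.0390],18.4)
E
```

```text
time_s: 36.3
tcp_pos: [0.4601, 0.2779, 0.099]
ee_rot: [[0.318, -0.948, 0.001], [-0.948, -0.318, 0.001], [-0.001, -0.002, -1.0]]
wrist_force: [-0.2, 0.3, -0.6]
gripper_width: 0.18
t 37.1833 shift [-0.0005 -0.0005  0.0596] turn [-0.001  0.    -0.009]
```

View pics/v1.png

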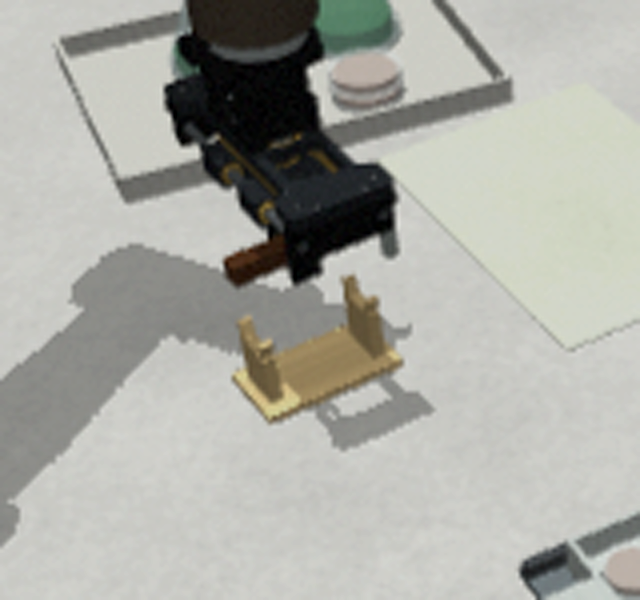

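The view matches the lift picture: handle end at (228,265), tooth at (390,240), level over the forks. I'll lower it.

```bash
python3 -m jog '[[[-0.0005,-0.0005,0.005],[0,0,0]],[[-0.0005,-0.0005,0.012],[0,0,0]],[[-0.0005,-0.0005,0.02],[0,0,0]],[[-0.0005,-0.0005,0.028],[0,0,0]],[[-0.0005,-0.0005,0.036],[0,0,0]],[[-0.0005,-0.0005,0.043],[0,0,0]],[[-0.0005,-0.0005,0.049],[0,0,0]],[[-0.0005,-0.0005,0.053],[0,0,0]],[[-0.0005,-0.0005,0.056],[0,0,0]],[[-0.0005,-0.0005,0.057],[0,0,0]]]'
python3 -m jog '[[[0,0,0.0005],[0,0,0]],[[0,0,0.001],[0,0,0]],[[0,0,0.0015],[0,0,0]],[[0,0,0.002],[0,0,0]],[[0,0,0.0023],[0,0,0]],[[0,0,0.0026],[0,0,0]],[[0,0,0.0026],[0,0,0]],[[0,0,0.0026],[0,0,0]],[[0,0,0.0026],[0,0,0]],[[0,0,0.0026],[0,0,0]]]'
python3 - <<'E'
from h import *
p,d=r.capture('side');cv2.imwrite('pics/v2.png',cv2.convertScaleAbs(cv2.resize(p[100:230,170:330],None,fx=4,fy=4,interpolation=cv2.INTER_CUBIC),alpha=1.5))
print(r.sense()['tcp_pos'])
E
```

```text
time_s: 38.02
tcp_pos: [0.4606, 0.2749, 0.041]
ee_rot: [[0.315, -0.949, -0.001], [-0.949, -0.315, -0.001], [0.0, 0.001, -1.0]]
wrist_force: [-0.8, 0.1, -0.8]
gripper_width: 0.179
time_s: 38.85
tcp_pos: [0.4608, 0.2751, 0.039]
ee_rot: [[0.315, -0.949, 0.0], [-0.949, -0.315, 0.0], [-0.0, -0.0, -1.0]]
wrist_force: [-0.2, 1.2, -0.7]
gripper_width: 0.18
[0.46078212 0.2750897  0.03897069]
```

View pics/v2.png

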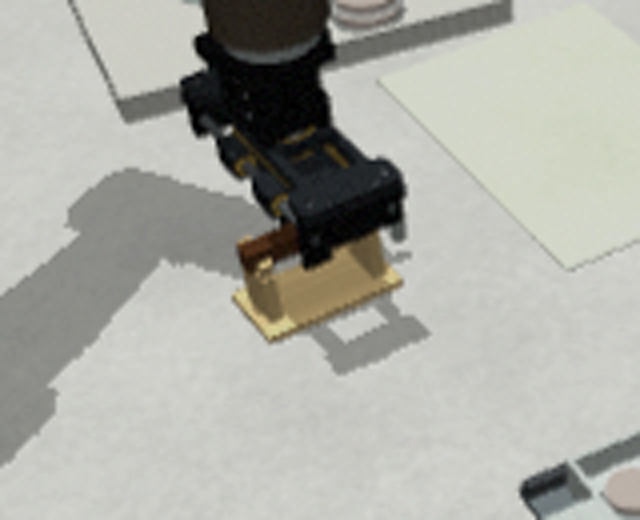

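The handle sits in the forks, as it did at the start. I'll go 0.4 mm further, then open.

```bash
python3 -m jog '[[[0,0,0.0002],[0,0,0]],[[0,0,0.0004],[0,0,0]],[[0,0,0.0004],[0,0,0]],[[0,0,0.0004],[0,0,0]],[[0,0,0.0004],[0,0,0]],[[0,0,0.0004],[0,0,0]],[[0,0,0.0004],[0,0,0]],[[0,0,0.0004],[0,0,0]],[[0,0,0.0004],[0,0,0]],[[0,0,0.0004],[0,0,0]]]'
python3 -m jog '[[[0,0,0],[0,0,0]],[[0,0,0],[0,0,0]],[[0,0,0],[0,0,0]],[[0,0,0],[0,0,0]],[[0,0,0],[0,0,0]],[[0,0,0],[0,0,0]],[[0,0,0],[0,0,0]],[[0,0,0],[0,0,0]],[[0,0,0],[0,0,0]],[[0,0,0],[0,0,0]]]' 0.06
```

```text
time_s: 39.73
tcp_pos: [0.4608, 0.2751, 0.0386]
ee_rot: [[0.315, -0.949, 0.0], [-0.949, -0.315, 0.0], [-0.0, -0.0, -1.0]]
wrist_force: [-0.3, 0.5, -0.0]
gripper_width: 0.175
time_s: 40.57
tcp_pos: [0.4608, 0.2751, 0.0386]
ee_rot: [[0.315, -0.949, 0.0], [-0.949, -0.315, 0.0], [-0.0, -0.0, -1.0]]
wrist_force: [-0.5, 0.1, -0.0]
gripper_width: 0.68
```

Fingers are open. I'll raise the arm and move it aside to look.

```bash
python3 -m jog '[[[0,0,-0.005],[0,0,0]],[[0,0,-0.015],[0,0,0]],[[0,0,-0.03],[0,0,0]],[[0,0,-0.05],[0,0,0]],[[0,0,-0.075],[0,0,0]],[[0,0,-0.1],[0,0,0]],[[0,0,-0.12],[0,0,0]],[[0,0,-0.135],[0,0,0]],[[0,0,-0.145],[0,0,0]],[[0,0,-0.15],[0,0,0]]]' 
python3 -m jog '[[[-0.02,0.01,0],[0,0,0]],[[-0.05,0.02,0],[0,0,0]],[[-0.08,0.03,0],[0,0,0]],[[-0.11,0.04,0],[0,0,0]],[[-0.14,0.05,0],[0,0,0]],[[-0.17,0.06,0],[0,0,0]],[[-0.19,0.065,0],[0,0,0]],[[-0.2,0.07,0],[0,0,0]],[[-0.2,0.07,0],[0,0,0]],[[-0.2,0.07,0],[0,0,0]]]' 
python3 - <<'E'
from h import *
import pickle
o=pickle.load(open('/tmp/o.pkl','rb'))
for n in("side","top"):
    p,d=r.capture(n);b=(200,120,440,300) if n=="side" else(160,80,450,290)
    cv2.imwrite(f"pics/f{n}.png",cv2.convertScaleAbs(cv2.resize(p[b[1]:b[3],b[0]:b[2]],None,fx=2.7,fy=2.7,interpolation=cv2.INTER_CUBIC),alpha=1.6))
    for nm,pp,dd in(("before",*o[n]),("after",p,d)):
        bb,g,rr=[pp[...,i].astype(int) for i in range(3)]
        m=(rr-bb>12)&(rr<90); bx=(225,140,275,185) if n=="side" else(180,225,230,285)
        M=np.zeros_like(m);M[bx[1]:bx[3],bx[0]:bx[2]]=m[bx[1]:bx[3],bx[0]:bx[2]]
        P=cloud(n,M,dd);a=P[P[:,2]>.061]
        c=a[:,:2].mean(0);V=np.linalg.svd(a[:,:2]-c)[2];e=V[0]*np.sign(V[0][0])
        print(n,nm,len(a),c,np.degrees(np.arctan2(e[1],e[0])),np.median(a[:,2]))
E
```

```text
time_s: 41.4
tcp_pos: [0.4613, 0.2755, 0.1909]
ee_rot: [[0.315, -0.949, 0.003], [-0.949, -0.315, 0.003], [-0.002, -0.003, -1.0]]
wrist_force: [1.0, 0.2, -0.5]
gripper_width: 0.692
time_s: 42.23
tcp_pos: [0.331, 0.4423, 0.188]
ee_rot: [[0.316, -0.949, -0.001], [-0.949, -0.316, -0.002], [0.001, 0.001, -1.0]]
wrist_force: [-0.5, 0.3, -0.7]
gripper_width: 0.688
side before 142 [0.46041923 0.27199748] 17.970730250184406 0.06332353583338748
side after 130 [0.4600638  0.27175159] 18.835240423657613 0.06353491994710972
top before 297 [0.46177248 0.27503255] 18.86164074764081 0.06589828895021892
top after 306 [0.46126108 0.27441297] 18.238457007489906 0.06577543067773665
```

View pics/fside.png

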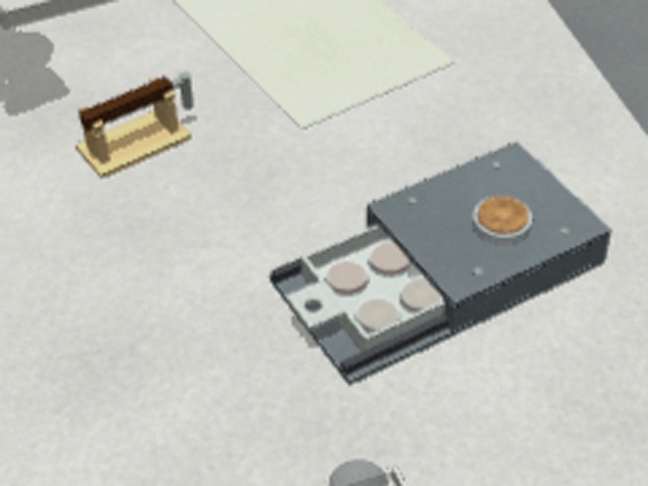

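View pics/ftop.png

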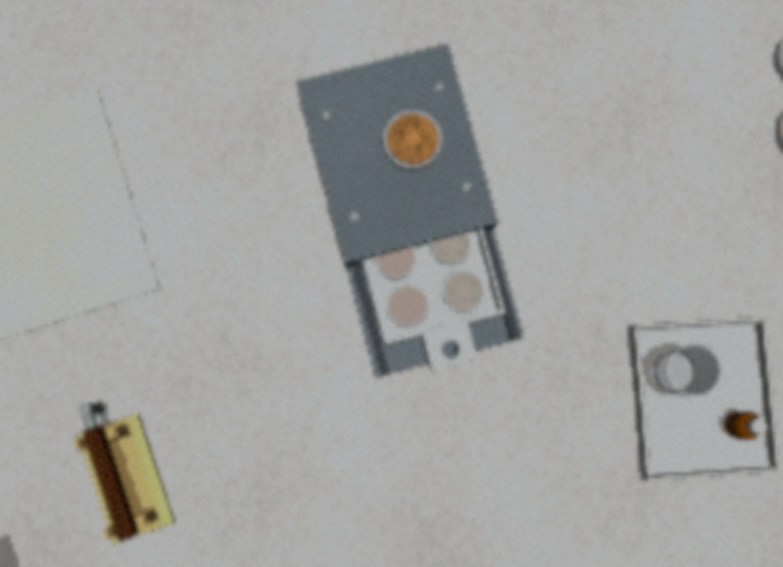

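The tray is out, with the hole now at top crop (451,348). The hook lies in its rest within 1 mm of before, and the dish is still at (412,139). Beaker and bottle stand in the caddy, so I'm handing in.

```bash
python3 - <<'E'
from h import *
T=lambda x,y:(160+(x+.5)/2.7-.5,80+(y+.5)/2.7-.5)
print(np.linalg.norm(wz('top',T(451,348),.034)-wz('top',T(430,274),.034)))
r.finish_job(); print(r.sense()['time_s'])
E
```

```text
0.07316484173182565
the job is handed in; nothing more can be done
the job is handed in; nothing more can be done
```

The tray is drawn out against its stop, the hook is back in its rest, and I handed the job in at about 42 s of the 61 s allowed.

**What I did:** I gripped the hook by the middle of its handle and lowered the tooth into the tongue's hole without feeling contact. I drew the tray out against about 4 N of drag, in fine steps for the last part. The stop showed at about 76 mm of hook travel: the hook stopped advancing while the force rose. I built the pull to about 10 N and held it for roughly three quarters of a second. Then I let the load off, centred the tooth in the hole, lifted it straight out, laid the hook back in its rest and moved the arm clear.

**Last checks:**
- **Tray:** the pictures show it moved about 73 mm and still drawn out after unhooking. That fits the hook travel less about 2 mm of play in the hole.
- **Hook:** its position is within 1 mm and about 1° of where it lay, at the same height.
- **Bystanders:** the dish is where it was on the roof. The beaker and bottle stand in the caddy, which the arm never went near.

**Limits and disagreements:**
- **Insertion not seen:** the gripper and arm hid the tooth from both cameras during insertion, so I confirmed it only by the lack of contact force and by the tray following.
- **Camera offset:** the two cameras differ by about 3 mm sideways, so I averaged them and corrected by 1 mm.
- **Side force:** during the press on the stop I read a brief side force of about 2.4 N.

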